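Set the tote divider for a long and a short axle

ROBOT

A 7-joint arm with a two-finger parallel gripper is mounted at the origin on the work surface. World frame = base frame: x ahead of the robot, y to its left, z up, the work surface at z = 0. Lengths are in m, angles in degrees, forces in N, time in s.
With the tool pointing down it reaches from about 0.425 to 0.875 m from the base axis. Payload 4.7 kg.
Tool frame: the origin (TCP) lies on the mounting face of the last link; the fingertips stand 182 mm ahead of it and the grasp point (between the pads) lies 164 mm ahead of it; z points along the fingers, y is the line along which they close (so a half turn about z gives the same grasp; the last joint's range is limited). The gripper opens to 87 mm and grips with 3 to 60 N. Pads are 19 mm wide; open, the fingers measure 117 mm over their backs; the gripper's body (75 mm by 190 mm) begins 51 mm behind the grasp point.
Start: joints at [-66.056, 18.392, -4.016, 83.108, 1.295, 78.541, -3.26], TCP at [0.255, 0.598, 0.405] pointing down, gripper open.
Joint ranges: [-163.93, 163.93], [-17.29, 119.83], [-79.2, 71.16], [3.27, 140.29], [-89.18, 269.18], [5.43, 117.66], [-154.24, 154.24]. Speed limits (degrees/s): [147.25, 147.25, 180, 180, 180, 180, 180].

INTERFACE

Orientations are given as [roll, pitch, yaw] about the fixed x, y, z axes, in that order (R = Rz(yaw) Ry(pitch) Rx(roll)).
In Python, from cell import env gives the robot as it stands.
- The arm moves only by the tool servo_tool, never from a script. Its argument "plan" is a list of rows, each an object with "xyz": the shift along the tool's x, y, z in cm, a list of three; "twist": the turn, a rotation vector about the tool's x, y, z in degrees, a list of three; "jaw": the closure, from 0 (fully open) to 1 (shut). In form: [{"xyz": [x, y, z], "twist": [wx, wy, wz], "jaw": jaw}, ...]. A call has 1 to 10 rows; each row is the pose to reach, as a shift and turn from the pose commanded when the call began, along the tool's axes at that moment; what a row does not reach only later rows make up. A row lasts 1/12 s, in which the tool goes at most 41.7 mm and 7.16 degrees, less where a joint would pass 70% of its speed; a pose out of reach is approached as far as the arm can. A call with a gripper value outside its range is refused whole. The fingers move at their own pace and stop on an object; "newtons" is the grip in N (left out, the last holds). Time passes only in rows, so rows that repeat a pose let the fingers close. It gives the time, the measured TCP pose, the force, the opening and the grip force at its end, in the units of the state.
- env.get_obs(): the state, without advancing time (a new reading comes with each control period).
- env.read_camera(name): name is "scene" or "top"; returns a dict with "img" (384x512x3 uint8, red, green, blue), "camera_matrix" (3x3 intrinsics, pixels), "k1" (the pictures are not rectified: a ray, as slopes to the right and down, at radius r is drawn at 1 + k1 r^2 times it, then the intrinsics apply), "R" (3x3) and "t" (3): a world point X has camera coordinates R X + t. Camera axes: x right, y down, z forward; pixel columns grow to the right and rows downward; lengths in m; the calibration is good to about 2 mm. A picture is of the moment at which its call begins. There is no depth.
- env.sign_off(): hands the job in; it is judged then, once.
The state is a dict: "time_s": time; "qpos": joint angles; "joint_velocities": joint speeds; "effort": joint torques, N m; "tool_pos": TCP position; "tool_rot": TCP orientation; "force": force on the tool from outside, world axes, zero at the start; "wrist_torque": the same for the moment, N m; "grip_width": finger opening in m; "grasp_force": force on a finger pad.
Only numpy, scipy, OpenCV 4.12 (cv2) and the standard library are available. Lean on these libraries where they do the work, as an engineer would, in place of code of your own. Each camera call takes 0.05 s, during which the arm holds its last target. There are 200 camera calls.

TASK

Pack the two axles into the vee trough of the tote: slide the orange divider out of the way, roll both axles off the sloping deck into the trough without lifting them, so that the divider stands between them, and push the divider against the long axle until you feel that axle pressed firmly (about 15 N, not forced) against the end wall on its side. Leave the divider snug against the long axle with the short one lying in the other bay, and do not disturb the things around the tote.

Things in the scene. Friction and masses are not known exactly. Their poses are not given: they have to be found in the camera images.
- trough (a point): Point fixed in the teal tote, on the axis of an axle seated in the 90-degree vee, midway along the trough, 30 mm above the table. y runs along the trough, x across it away from the deck, z up. Inner faces of the end walls at y = +190 and -190 mm, far wall at x = 32 to 40; these reach 22 to 25 mm above this point. The vee's near lip is at x = -20, z = 0. The tote is fixed.
- fence (a point): Middle of the top of the low teal fence on the robot's side of the tote, 8 mm thick, 30 mm above the table, 126 mm before the trough point; axes as the trough. The grey deck between them falls at 3 degrees from the vee's lip (30 mm above the table) to the fence (25 mm), so the axles rest against the fence, which covers only their lowest 5 mm. Nothing stands on the robot's side of it.
- divider (a joint): Position in m of the orange divider along the trough's y (0 = middle, range -0.15 to 0.15). It slides with about 2 N of friction and stays where it is left; it spans only the trough, not the deck, and an axle cannot roll into the trough where it stands.
- divider_mid (a point): Orange divider: an upright plate 50 mm (x) by 10 mm (y, along the trough), top 88 mm above the table. This point is in the middle of the plate, 20 mm below its top; axes as the trough. Its flat faces can be pushed along y above walls and axles. It starts in front of one of the axles. With the long axle home it is 85 mm (y) from that axle's middle, thus 25 mm from the trough point.
- long_axle_mid (a point): Centre of the long axle: plain steel cylinder, 28 mm diameter, 160 mm long, dark ends, about 0.3 kg; its own y is its axis (x and z turn as it rolls). It starts on the deck against the fence, parallel to the trough, in one half of the deck. Sliding along the vee it drags with a few newtons. Pressed home, its middle is 110 mm (y) from the trough point.
- short_axle_mid (a point): Centre of the short axle: steel cylinder, 28 mm diameter, 80 mm long, brass-coloured ends, about 0.15 kg; its own y is its axis. It starts on the deck against the fence in the other half, its end at least 30 mm in y from the long axle's end.
- oil_filter: Bystander: round can with blue label, 68 mm diameter, 85 mm tall, origin under its centre.
- carton: Bystander: yellow carton 70 x 50 x 60 mm, origin under its centre.
- bearing: Bystander: steel bearing ring, 52 mm diameter, 16 mm tall, lying flat, origin under its centre.
Not all that is in view belongs to the job. Leave any yellow look-alike of the part that bears long_axle_mid alone. What is shaped like the part that bears short_axle_mid but red is not meant.

How it is judged (in metres and radians):
On the way:
1. the divider presses the long axle, lying in the vee, against its end wall with at least 8 N (x of long_axle_mid in the frame of trough between -0.004 and 0.004 m and z of long_axle_mid in the frame of trough between -0.003 and 0.003 m and ((y of long_axle_mid in the frame of trough above 0.1075 m and y of long_axle_mid in the frame of divider_mid between 0.083 and 0.087 m) or (y of long_axle_mid in the frame of trough below -0.1075 m and y of long_axle_mid in the frame of divider_mid between -0.087 and -0.083 m)) and contact force between divider and long_axle above 8 N and contact force between tote and long_axle above 4 N), for 0.15 s.
At the end, for the whole second after the job is handed in: Both axles lie in the vee (within 4 mm sideways, 3 mm in height), at rest, on opposite sides of the divider; the long axle is within 2.5 mm of its end wall and the divider within 2 mm of its other end (x of long_axle_mid in the frame of trough between -0.004 and 0.004 m and z of long_axle_mid in the frame of trough between -0.003 and 0.003 m and ((y of long_axle_mid in the frame of trough above 0.1075 m and y of long_axle_mid in the frame of divider_mid between 0.083 and 0.087 m) or (y of long_axle_mid in the frame of trough below -0.1075 m and y of long_axle_mid in the frame of divider_mid between -0.087 and -0.083 m)) and ((y of long_axle_mid in the frame of divider_mid above 0.08 m and y of short_axle_mid in the frame of divider_mid below -0.043 m) or (y of long_axle_mid in the frame of divider_mid below -0.08 m and y of short_axle_mid in the frame of divider_mid above 0.043 m)) and x of short_axle_mid in the frame of trough between -0.004 and 0.004 m and z of short_axle_mid in the frame of trough between -0.003 and 0.003 m and linear speed of each of long_axle, short_axle below 0.01 m/s); the robot touches nothing.
It fails at once if an axle is lifted (its centre more than 75 mm above the table) (height (world z) of any of long_axle_mid, short_axle_mid above 0.075 m).
It fails at once if the divider is forced against an axle with more than 45 N (contact force between divider and long_axle above 45 N or contact force between divider and short_axle above 45 N).
It fails at once if a bystander is moved by more than 15 mm (distance of any of oil_filter, carton, bearing from where it was at the start of the episode above 0.015 m).
It also fails if it takes over 70 s, if anything falls off the work surface, if the arm or the gripper's body presses on something with over 40 N, if the wrist force passes 120 N, or if a joint passes its speed limit or range.

## Working session

There is one attempt and no reset: what is moved stays moved. The work goes in short steps, Python scripts to look and compute and a tool call to move; the robot and the scene stay as the last step left them, time stands still between calls to the robot, and variables do not carry over. Pictures are saved under pics/ and viewed, at most 10 in all, crops included, and the job is handed in when it is done.

Besides the shell and the picture viewer there is one more tool, called after "Emit:" by a JSON object that holds its "fn" and its "kwargs". servo_tool: Moves the arm, as the interface text tells. Its arguments: {"type":"object","properties":{"plan":{"type":"array","items":{"type":"object","properties":{"xyz":{"type":"array","items":{"type":"number"}},"twist":{"type":"array","items":{"type":"number"}},"jaw":{"type":"number"}}}},"newtons":{"type":"number"}},"required":["plan"]}

```bash
mkdir -p pics; ls; python3 - <<'E'
from cell import env
import cv2
o=env.get_obs();print({k:o[k] for k in('time_s','tool_pos','tool_rot','force','grip_width')})
for n in('top','scene'):
    c=env.read_camera(n);cv2.imwrite(f'pics/{n}0.png',c['img'][...,::-1]);print(n,c['camera_matrix'],c['k1'],c['R'],c['t'])
E
```

```text
pics
{'time_s': 0.0, 'tool_pos': array([0.25536208, 0.5975089 , 0.40368485]), 'tool_rot': array([-1.79893680e+02,  6.84539320e-03,  1.56864024e+02]), 'force': array([ 0.00540916, -0.18309445, -0.32565239]), 'grip_width': 0.08719193129709624}
top [[399.60503646   0.         248.30989827]
 [  0.         399.60503646 187.22094917]
 [  0.           0.           1.        ]] -0.0970322990948597 [[ 0.01513019 -0.99977695 -0.01473506]
 [-0.9948543  -0.01357593 -0.10040231]
 [ 0.10017988  0.01617835 -0.9948378 ]] [0.05939019 0.50324059 1.00131527]
scene [[473.83166502   0.         256.82570319]
 [  0.         473.83166502 195.23550997]
 [  0.           0.           1.        ]] 0.013449862333931929 [[ 0.77416561  0.63297963 -0.00209623]
 [ 0.52869083 -0.64842917 -0.54774594]
 [-0.34807129  0.42293781 -0.83664209]] [-0.43200906 -0.2008949   1.3402612 ]
```

View pics/top0.png

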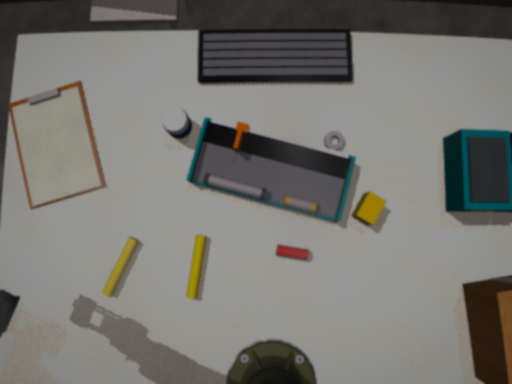

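View pics/scene0.png

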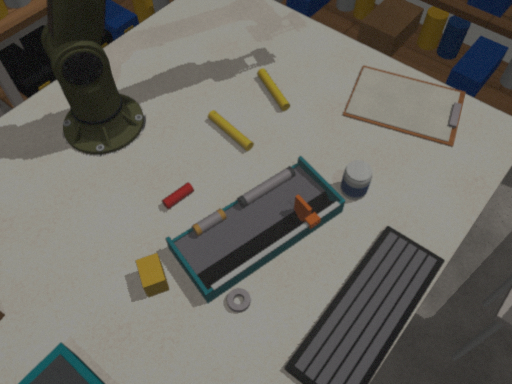

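Top view: tote in the middle (190–355, 120–215), divider at (240,135), long axle at (235,187), short at (301,204), so the long axle is on the +y side. The oil filter stands at (177,124), carton (370,208), bearing (334,140). Next I'll work out the positions.

```bash
cat > h.py <<'E'
from cell import env
import cv2, numpy as np
def cam(n): return env.read_camera(n)
def D(c): return np.array([c['k1'],0,0,0,0.])
def ray(c,p,z):
    u=cv2.undistortPoints(np.array(p,float).reshape(-1,1,2),c['camera_matrix'],D(c)).reshape(-1,2)
    d=np.c_[u,np.ones(len(u))]@c['R']; o=-c['R'].T@c['t']
    z=np.asarray(z,float); return o+d*((z-o[2])/d[:,2])[:,None]
def proj(c,X):
    return cv2.projectPoints(np.array(X,float).reshape(-1,1,3),cv2.Rodrigues(c['R'])[0],c['t'],c['camera_matrix'],D(c))[0].reshape(-1,2)
E
python3 - <<'E'
from h import *
for n,(x0,x1,y0,y1) in dict(top=(180,365,110,225),scene=(155,355,150,305)).items():
    c=cam(n);im=c['img'][...,::-1].copy()
    cv2.imwrite(f'pics/{n}1.png',cv2.resize(im[y0:y1,x0:x1],None,fx=4 if n=='top' else 3.8,fy=4 if n=='top' else 3.8,interpolation=cv2.INTER_CUBIC))
    hsv=cv2.cvtColor(im,cv2.COLOR_BGR2HSV)
    for name,lo,hi in (('teal',(80,120,50),(100,255,255)),('orange',(5,200,100),(14,255,255)),('brass',(12,60,90),(22,190,255))):
        m=cv2.inRange(hsv,lo,hi);k=np.zeros_like(m);k[y0:y1,x0:x1]=m[y0:y1,x0:x1]
        for q in cv2.findContours(k,0,2)[0]:
            if cv2.contourArea(q)>4: print(n,name,cv2.contourArea(q),cv2.boundingRect(q),cv2.minAreaRect(q))
E
```

```text
top teal 24.0 (262, 200, 21, 6) ((272.1176452636719, 202.02943420410156), (20.615528106689453, 2.425356149673462), 14.03624439239502)
top teal 36.5 (192, 180, 57, 17) ((219.75155639648438, 188.8116912841797), (58.23062515258789, 2.9466569423675537), 17.020524978637695)
top teal 225.5 (318, 156, 37, 65) ((343.0133056640625, 189.81423950195312), (20.837020874023438, 68.15185546875), 28.53998565673828)
top teal 173.0 (188, 118, 22, 63) ((197.33644104003906, 148.78671264648438), (5.202156066894531, 64.533935546875), 17.818889617919922)
top orange 118.5 (234, 123, 14, 25) ((239.5882568359375, 135.64706420898438), (10.186494827270508, 24.738632202148438), 14.03624439239502)
top brass 44.5 (310, 201, 7, 11) ((313.0, 206.0), (10.0, 6.0), 90.0)
top brass 45.5 (284, 194, 7, 11) ((287.0, 199.0), (10.0, 6.0), 90.0)
scene teal 263.0 (167, 231, 46, 64) ((189.6742706298828, 264.9394836425781), (66.8013916015625, 23.76834487915039), 68.36911010742188)
scene teal 7.0 (224, 203, 11, 7) ((229.0, 206.0), (1.3719887733459473, 11.661903381347656), 59.03623962402344)
scene teal 119.0 (300, 157, 45, 47) ((320.7500305175781, 179.75001525878906), (61.51828384399414, 4.242640495300293), 45.0)
scene brass 147.5 (155, 253, 11, 31) ((160.0, 268.0), (30.0, 10.0), 90.0)
scene brass 46.0 (192, 223, 10, 11) ((197.1800079345703, 228.24002075195312), (10.600000381469727, 5.599999904632568), 53.13010025024414)
scene brass 42.5 (217, 209, 10, 10) ((221.69229125976562, 213.03843688964844), (10.261953353881836, 5.54700231552124), 56.3099365234375)
```

View pics/top1.png

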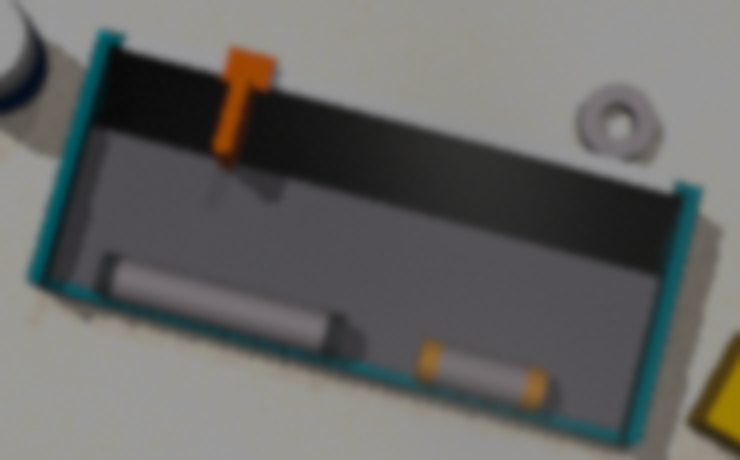

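View pics/scene1.png

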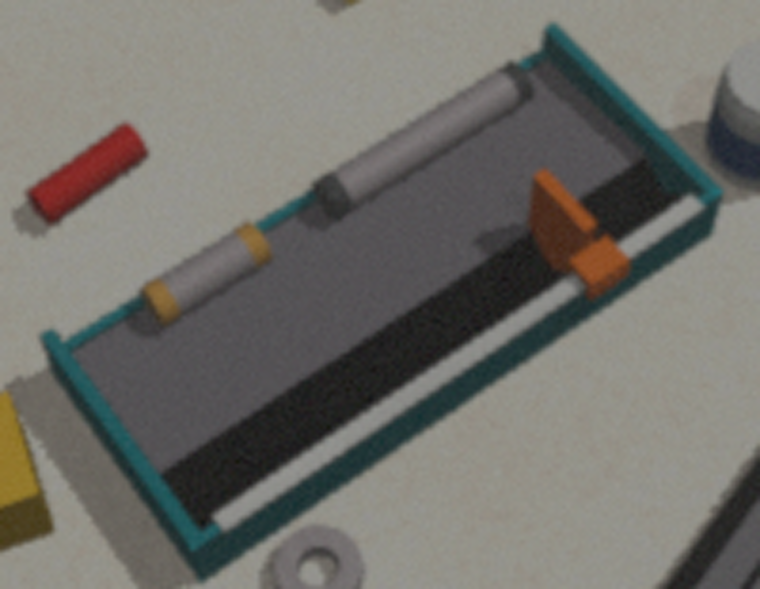

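```bash
python3 - <<'E'
from h import *
c=cam('top');s=cam('scene')
T=lambda a:np.array(a)/4+[180,110]
S=lambda a:np.array(a)/3.8+[155,150]
z=.0535
# wall top end-midpoints: +y far, +y near, -y far, -y near
W=ray(c,T([[112,35],[38,283],[688,187],[632,442]]),[z]*4)[:,:2]
V=ray(s,S([[715,198],[553,30],[203,543],[50,340]]),[z]*4)[:,:2]
print('top',W.round(4).tolist());print('scene',V.round(4).tolist())
for Q in(W,V):
    yd=(Q[0]+Q[1]-Q[2]-Q[3])/2; print('len',np.linalg.norm(yd),'ang x',np.degrees(np.arctan2(-yd[0],yd[1])),'wall dir',[np.degrees(np.arctan2(*(a[::-1]))) for a in(Q[0]-Q[1],Q[2]-Q[3])], 'w',np.linalg.norm(Q[0]-Q[1]),np.linalg.norm(Q[2]-Q[3]),'mid',Q.mean(0))
# axles: ends centre ~ z of visible top silhouette; use centre height .025+.0.014
p=ray(c,T([[110,274],[338,331],[429,359],[538,388]]),[.042]*4)
q=ray(s,S([[517,82],[330,194],[252,245],[160,302]]),[.042]*4)
print('axle top',p[:,:2].round(4).tolist());print('axle scene',q[:,:2].round(4).tolist())
# divider top: plate corners in scene
print('div top', ray(c,T([[226,155],[250,70]]),[.088]*2)[:,:2].round(4).tolist(), 'scene',ray(s,S([[542,172],[597,232]]),[.088]*2)[:,:2].round(4).tolist())
E
```

```text
top [[0.6742, 0.172], [0.5139, 0.2144], [0.5805, -0.1948], [0.4195, -0.158]]
scene [[0.6813, 0.1752], [0.5234, 0.2182], [0.5864, -0.1971], [0.4289, -0.1605]]
len 0.38135113807503834 ang x -14.274227881429756 wall dir [np.float64(-14.811186674996708), np.float64(-12.881047220562488)] w 0.1658111138841622 0.16523971291432138 mid [0.54701793 0.00837593]
len 0.3872446841755296 ang x -14.155866251642008 wall dir [np.float64(-15.229980503694128), np.float64(-13.080645600166653)] w 0.16371603564164408 0.16169451348319916 mid [0.5549965  0.00895879]
axle top [[0.5216, 0.1704], [0.4872, 0.0253], [0.4703, -0.0323], [0.4529, -0.1011]]
axle scene [[0.5261, 0.1757], [0.4868, 0.0299], [0.4734, -0.0299], [0.4567, -0.0961]]
div top [[0.59, 0.0959], [0.6433, 0.0821]] scene [[0.597, 0.1025], [0.6482, 0.0888]]
```

```bash
cat >> h.py <<'E'
from scipy.spatial.transform import Rotation as Ro
P0=np.array([.595,-.002]); YAW=-14.2   # trough point, tote x direction
def rt(v): return Ro.from_euler('z',YAW,degrees=True).as_matrix()[:2,:2]@np.array(v)
def go(x,y,ztip,cur=None):
    """tool-axis shift (cm) and twist to put fingertip centre at tote (x,y), world height ztip"""
    o=env.get_obs(); R=Ro.from_euler('xyz',o['tool_rot'],degrees=True)
    Rt=Ro.from_euler('xyz',[180,0,YAW+180],degrees=True)
    tip=np.r_[P0+rt([x,y]),ztip]; tcp=tip-Rt.apply([0,0,.182])
    print('xyz',(R.inv().apply(tcp-o['tool_pos'])*100).round(2),'twist',(R.inv()*Rt).as_rotvec(degrees=True).round(2))
def st():
    o=env.get_obs(); R=Ro.from_euler('xyz',o['tool_rot'],degrees=True)
    tip=o['tool_pos']+R.apply([0,0,.182]); M=Ro.from_euler('z',YAW,degrees=True)
    print('t',round(o['time_s'],2),'tip tote',(M.inv().apply(tip-np.r_[P0,0])).round(4),'rot',o['tool_rot'].round(2),'F tote',M.inv().apply(o['force']).round(1),'grip',round(o['grip_width'],4),round(o['grasp_force'],1))
E
python3 - <<'E'
from h import *
s=cam('scene');c=cam('top')
print(ray(s,[[104,124]],[.02]),ray(c,[[271,372]],[.05]))
go(0,.097,.15); st()
E
```

```text
[[ 0.01805302 -0.00787638  0.02      ]] [[0.04626735 0.00383351 0.05      ]]
xyz [-53.28 -32.22   7.27] twist [-0.01  0.   -8.94]
t 0.4 tip tote [-0.4763  0.498   0.2226] rot [-179.99    0.    156.86] F tote [-0.2 -0.3  1. ] grip 0.0871 0.0
```

Emit:
{"fn": "servo_tool", "kwargs": {"plan": [{"xyz":[-2,-1.2,0],"twist":[0,0,-1],"jaw":0},{"xyz":[-5,-3,0],"twist":[0,0,-2],"jaw":0},{"xyz":[-8,-4.8,0],"twist":[0,0,-4],"jaw":0},{"xyz":[-11,-6.7,0],"twist":[0,0,-6],"jaw":0},{"xyz":[-14,-8.5,0],"twist":[0,0,-8],"jaw":0.3},{"xyz":[-17,-10.3,0],"twist":[0,0,-9],"jaw":0.3},{"xyz":[-20,-12.1,0],"twist":[0,0,-9],"jaw":0.3},{"xyz":[-23,-13.9,0],"twist":[0,0,-9],"jaw":0.3},{"xyz":[-26,-15.7,0],"twist":[0,0,-9],"jaw":0.3},{"xyz":[-28,-17,0],"twist":[0,0,-9],"jaw":0.3}]}}

```text
time_s: 1.23
tool_pos: [0.4483, 0.3278, 0.4051]
tool_rot: [-180.0, 0.1, 165.6]
force: [0.3, 0.2, -0.9]
grip_width: 0.0624
grasp_force: 0.0
```

```bash
python3 -c "
from h import *
st();go(0,.097,.13)"
```

```text
t 1.23 tip tote [-0.2228  0.2837  0.2231] rot [-1.7998e+02  9.0000e-02  1.6565e+02] F tote [ 0.3  0.3 -0.9] grip 0.0624 0.0
xyz [-22.35 -18.61   9.35] twist [-0.02  0.09 -0.15]
```

Emit:
{"fn": "servo_tool", "kwargs": {"plan": [{"xyz":[-3,-2.5,0.5],"jaw":0.3},{"xyz":[-6,-5,1],"jaw":0.3},{"xyz":[-9,-7.5,2],"jaw":0.3},{"xyz":[-12,-10,3],"jaw":0.3},{"xyz":[-15,-12.5,5],"jaw":0.3},{"xyz":[-17.5,-14.5,6],"jaw":0.3},{"xyz":[-20,-16.7,8],"jaw":0.3},{"xyz":[-22.1,-18.4,9],"jaw":0.3},{"xyz":[-22.1,-18.4,9.3],"jaw":0.3},{"xyz":[-22.1,-18.4,9.3],"jaw":0.3}]}}

```text
validation failed for argument at $.pl...
```

```bash
python3 - <<'E'
from h import *
st();go(0,.097,.06)
o=[]
for n,(x0,y0) in dict(top=(190,60),scene=(230,110)).items():
    im=cam(n)['img'][...,::-1]; o.append(cv2.resize(im[y0:y0+110,x0:x0+110],None,fx=3.6,fy=3.6,interpolation=cv2.INTER_CUBIC))
cv2.imwrite('pics/a.png',np.hstack(o))
E
```

```text
t 1.23 tip tote [-0.2228  0.2837  0.2231] rot [-1.7998e+02  9.0000e-02  1.6565e+02] F tote [ 0.3  0.3 -0.9] grip 0.0624 0.0
xyz [-22.34 -18.61  16.35] twist [-0.02  0.09 -0.15]
```

View pics/a.png

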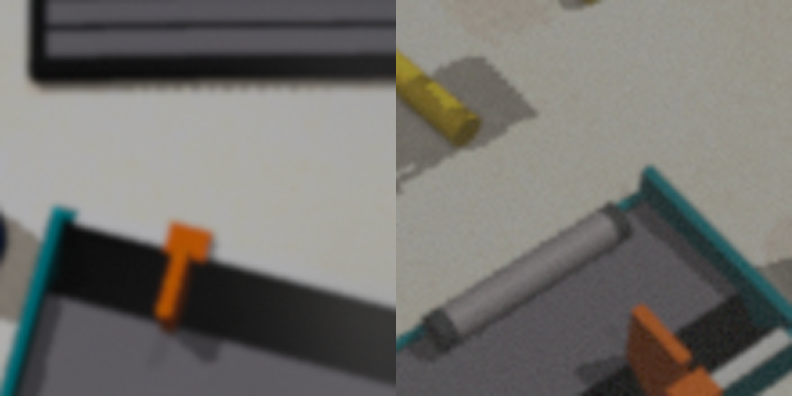

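The move was refused because every row needs a twist, so the picture only shows the unchanged scene (divider at the same place). Repeating with twists.

Emit:
{"fn": "servo_tool", "kwargs": {"plan": [{"xyz":[-3,-2.5,0.5],"twist":[0,0,0],"jaw":0.3},{"xyz":[-6,-5,1],"twist":[0,0,0],"jaw":0.3},{"xyz":[-9,-7.5,2],"twist":[0,0,0],"jaw":0.3},{"xyz":[-12,-10,3],"twist":[0,0,0],"jaw":0.3},{"xyz":[-15,-12.5,5],"twist":[0,0,0],"jaw":0.3},{"xyz":[-17.5,-14.5,6],"twist":[0,0,0],"jaw":0.3},{"xyz":[-20,-16.7,8],"twist":[0,0,0],"jaw":0.3},{"xyz":[-22.1,-18.4,9],"twist":[0,0,0],"jaw":0.3},{"xyz":[-22.1,-18.4,9.3],"twist":[0,0,0],"jaw":0.3},{"xyz":[-22.1,-18.4,9.3],"twist":[0,0,0],"jaw":0.3}]}}

```text
time_s: 2.17
tool_pos: [0.6156, 0.0978, 0.3102]
tool_rot: [-179.9, -0.1, 165.7]
force: [0.3, 1.1, -0.2]
grip_width: 0.0611
grasp_force: 0.0
```

```bash
python3 - <<'E'
from h import *
st();go(0,.097,.06)
o=[]
for n,(x0,y0) in dict(top=(190,60),scene=(230,110)).items():
    im=cam(n)['img'][...,::-1]; o.append(cv2.resize(im[y0:y0+110,x0:x0+110],None,fx=3.6,fy=3.6,interpolation=cv2.INTER_CUBIC))
cv2.imwrite('pics/b.png',np.hstack(o))
E
```

```text
t 2.17 tip tote [-0.0049  0.1015  0.1282] rot [-1.7992e+02 -1.2000e-01  1.6569e+02] F tote [-0.   1.2 -0.2] grip 0.0611 0.0
xyz [-0.46 -0.47  6.82] twist [-0.08 -0.12 -0.11]
```

View pics/b.png

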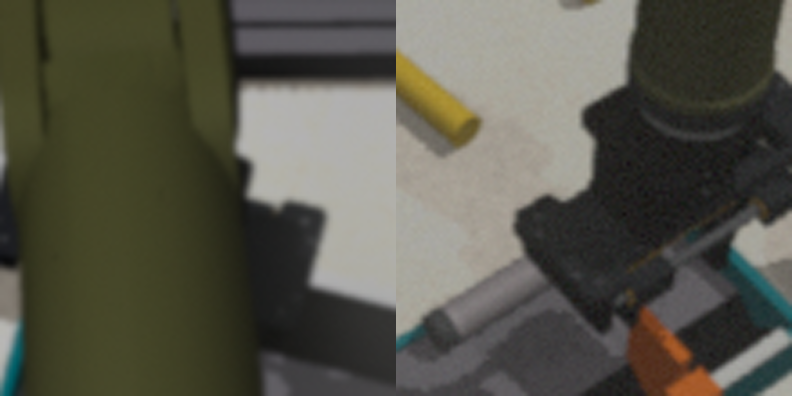

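The scene shows the -y fingertip just left of the divider plate (crop 625,300), consistent with a straddle. Descend and grip gently.

Emit:
{"fn": "servo_tool", "kwargs": {"plan": [{"xyz":[0,-0.4,2],"twist":[0,0,0],"jaw":0.3},{"xyz":[0,-0.4,4],"twist":[0,0,0],"jaw":0.3},{"xyz":[0,-0.4,5.5],"twist":[0,0,0],"jaw":0.3},{"xyz":[0,-0.4,6.6],"twist":[0,0,0],"jaw":0.3},{"xyz":[0,-0.4,6.6],"twist":[0,0,0],"jaw":0.6},{"xyz":[0,-0.4,6.6],"twist":[0,0,0],"jaw":0.9},{"xyz":[0,-0.4,6.6],"twist":[0,0,0],"jaw":1},{"xyz":[0,-0.4,6.6],"twist":[0,0,0],"jaw":1},{"xyz":[0,-0.4,6.6],"twist":[0,0,0],"jaw":1}], "newtons": 10}}

```text
time_s: 3.02
tool_pos: [0.615, 0.0953, 0.2471]
tool_rot: [179.9, 0.1, 165.9]
force: [0.5, 0.5, -0.6]
grip_width: 0.0351
grasp_force: 0.0
```

```bash
python3 -c "
from h import *
st();go(0,-.028,.06)"
```

```text
t 3.02 tip tote [-0.0042  0.0994  0.0651] rot [1.7993e+02 1.1000e-01 1.6587e+02] F tote [ 0.4  0.6 -0.6] grip 0.0351 0.0
xyz [ -0.43 -12.72   0.49] twist [0.07 0.11 0.07]
```

Emit:
{"fn": "servo_tool", "kwargs": {"plan": [{"xyz":[0,0,0],"twist":[0,0,0],"jaw":1},{"xyz":[0,0,0],"twist":[0,0,0],"jaw":1},{"xyz":[0,0,0],"twist":[0,0,0],"jaw":1},{"xyz":[0,0,0],"twist":[0,0,0],"jaw":1},{"xyz":[0,0,0],"twist":[0,0,0],"jaw":1}], "newtons": 10}}

```text
time_s: 3.43
tool_pos: [0.6145, 0.0949, 0.2459]
tool_rot: [180.0, 0.0, 165.8]
force: [-0.6, -0.0, 1.1]
grip_width: 0.0099
grasp_force: 10.0
```

```bash
python3 -c "
from h import *
st();go(0,-.028,.06)"
```

```text
t 3.43 tip tote [-0.0048  0.0987  0.0639] rot [1.8000e+02 1.0000e-02 1.6584e+02] F tote [-0.6 -0.2  1.1] grip 0.0099 10.0
xyz [ -0.47 -12.67   0.39] twist [0.   0.01 0.04]
```

Gripped the plate (9.9 mm). Slide to the gap.

Emit:
{"fn": "servo_tool", "kwargs": {"plan": [{"xyz":[0,-0.7,0],"twist":[0,0,0],"jaw":1},{"xyz":[0,-2,0],"twist":[0,0,0],"jaw":1},{"xyz":[0,-4,0],"twist":[0,0,0],"jaw":1},{"xyz":[0,-6,0],"twist":[0,0,0],"jaw":1},{"xyz":[0,-8,0],"twist":[0,0,0],"jaw":1},{"xyz":[0,-10,0],"twist":[0,0,0],"jaw":1},{"xyz":[0,-11.7,0],"twist":[0,0,0],"jaw":1},{"xyz":[0,-12.7,0],"twist":[0,0,0],"jaw":1},{"xyz":[0,-12.7,0],"twist":[0,0,0],"jaw":1},{"xyz":[0,-12.7,0],"twist":[0,0,0],"jaw":1}]}}

```text
time_s: 4.27
tool_pos: [0.5829, -0.0297, 0.2459]
tool_rot: [-179.9, -0.1, 165.7]
force: [-2.2, -1.5, 3.4]
grip_width: 0.0098
grasp_force: 10.0
```

```bash
python3 -c "
from h import *
st()"
```

```text
t 4.27 tip tote [-0.0052 -0.0301  0.0639] rot [-1.7992e+02 -6.0000e-02  1.6575e+02] F tote [-1.7 -1.9  3.4] grip 0.0098 10.0
```

Emit:
{"fn": "servo_tool", "kwargs": {"plan": [{"xyz":[0,0,0],"twist":[0,0,0],"jaw":0.5},{"xyz":[0,0,0],"twist":[0,0,0],"jaw":0.5},{"xyz":[0,0,0],"twist":[0,0,0],"jaw":0.4},{"xyz":[0,0,-1.5],"twist":[0,0,0],"jaw":0.4},{"xyz":[0,0,-4],"twist":[0,0,0],"jaw":0.2},{"xyz":[2,0,-7],"twist":[0,0,0],"jaw":0},{"xyz":[5.5,2,-8],"twist":[0,0,0],"jaw":0},{"xyz":[8.5,4.5,-8],"twist":[0,0,0],"jaw":0},{"xyz":[11.5,7,-8],"twist":[0,0,0],"jaw":0},{"xyz":[14.3,9.5,-8],"twist":[0,0,0],"jaw":0}]}}

```text
time_s: 5.1
tool_pos: [0.4666, 0.101, 0.3263]
tool_rot: [179.9, 0.1, 165.9]
force: [0.5, 1.0, -0.3]
grip_width: 0.0684
grasp_force: 0.0
```

```bash
python3 - <<'E'
from h import *
st();go(-.148,.077,.036)
o=[]
for n,(x0,y0) in dict(top=(180,110),scene=(165,140)).items():
    im=cam(n)['img'][...,::-1]; o.append(cv2.resize(im[y0:y0+180,x0:x0+180],None,fx=2.2,fy=2.2,interpolation=cv2.INTER_CUBIC))
cv2.imwrite('pics/c.png',np.hstack(o))
E
```

```text
t 5.1 tip tote [-0.1495  0.0686  0.1443] rot [1.7993e+02 6.0000e-02 1.6592e+02] F tote [ 0.2  1.1 -0.3] grip 0.0684 0.0
xyz [-0.16  0.85 10.83] twist [0.07 0.06 0.12]
```

View pics/c.png

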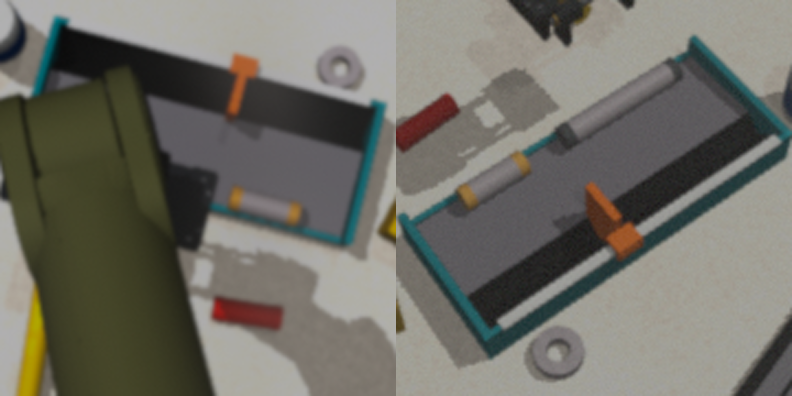

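The divider now stands in the gap between the two axles (scene crop: 610,220; axle ends 567,135 and 522,165). Both axles are still against the fence. Next is lowering behind the long axle.

Emit:
{"fn": "servo_tool", "kwargs": {"plan": [{"xyz":[0,0.8,3],"twist":[0,0,0],"jaw":0},{"xyz":[0,0.8,6],"twist":[0,0,0],"jaw":0},{"xyz":[0,0.8,9],"twist":[0,0,0],"jaw":0},{"xyz":[0,0.8,10.3],"twist":[0,0,0],"jaw":0},{"xyz":[0,0.8,10.8],"twist":[0,0,0],"jaw":0},{"xyz":[0,0.8,10.8],"twist":[0,0,0],"jaw":0},{"xyz":[0,0.8,10.8],"twist":[0,0,0],"jaw":0}]}}

```text
time_s: 5.78
tool_pos: [0.4707, 0.1069, 0.2184]
tool_rot: [180.0, 0.1, 165.9]
force: [-0.4, -0.5, -0.2]
grip_width: 0.087
grasp_force: 0.0
```

```bash
python3 -c "
from h import *
st()"
```

```text
t 5.78 tip tote [-0.1471  0.0752  0.0364] rot [1.7997e+02 6.0000e-02 1.6587e+02] F tote [-0.3 -0.6 -0.2] grip 0.087 0.0
```

Emit:
{"fn": "servo_tool", "kwargs": {"plan": [{"xyz":[-0.4,0,0],"twist":[0,0,0],"jaw":0},{"xyz":[-1,0,0],"twist":[0,0,0],"jaw":0},{"xyz":[-1.6,0,0],"twist":[0,0,0],"jaw":0},{"xyz":[-2.2,0,0],"twist":[0,0,0],"jaw":0},{"xyz":[-2.8,0,0],"twist":[0,0,0],"jaw":0},{"xyz":[-3.4,0,0],"twist":[0,0,0],"jaw":0},{"xyz":[-4,0,0],"twist":[0,0,0],"jaw":0},{"xyz":[-4.6,0,0],"twist":[0,0,0],"jaw":0},{"xyz":[-5.2,0,0],"twist":[0,0,0],"jaw":0},{"xyz":[-5.8,0,0],"twist":[0,0,0],"jaw":0}]}}

```text
time_s: 6.62
tool_pos: [0.5268, 0.0924, 0.2177]
tool_rot: [-180.0, -0.0, 165.9]
force: [-2.9, 0.9, 1.8]
grip_width: 0.0875
grasp_force: 1.6
```

```bash
python3 - <<'E'
from h import *
st()
o=[]
for n,(x0,y0) in dict(top=(180,110),scene=(185,140)).items():
    im=cam(n)['img'][...,::-1]; o.append(cv2.resize(im[y0:y0+180,x0:x0+180],None,fx=2.2,fy=2.2,interpolation=cv2.INTER_CUBIC))
cv2.imwrite('pics/d.png',np.hstack(o))
E
```

```text
t 6.62 tip tote [-0.0893  0.0748  0.0357] rot [-1.7999e+02 -1.0000e-02  1.6587e+02] F tote [-3.1  0.1  1.8] grip 0.0875 1.6
```

View pics/d.png

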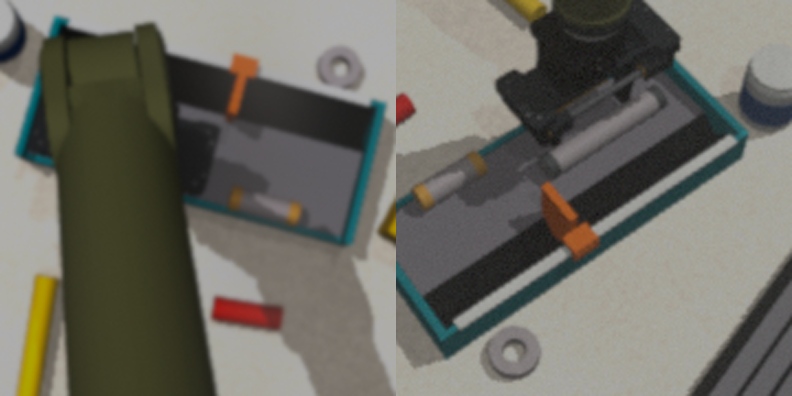

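Top/scene: axle is rolling parallel ahead of the fingers (scene crop 545–660, 165–95), clear of the divider (base ~545,214). Push it over the lip.

Emit:
{"fn": "servo_tool", "kwargs": {"plan": [{"xyz":[-0.6,0,0],"twist":[0,0,0],"jaw":0},{"xyz":[-1.2,0,0],"twist":[0,0,0],"jaw":0},{"xyz":[-1.8,0,0],"twist":[0,0,0],"jaw":0},{"xyz":[-2.4,0,0],"twist":[0,0,0],"jaw":0},{"xyz":[-3,0,0],"twist":[0,0,0],"jaw":0},{"xyz":[-3.6,0,0],"twist":[0,0,0],"jaw":0},{"xyz":[-4.1,0,0],"twist":[0,0,0],"jaw":0},{"xyz":[-4.6,0,0],"twist":[0,0,0],"jaw":0},{"xyz":[-5,0,0],"twist":[0,0,0],"jaw":0},{"xyz":[-5.2,0,0],"twist":[0,0,0],"jaw":0}]}}

```text
time_s: 7.55
tool_pos: [0.5777, 0.0793, 0.2178]
tool_rot: [180.0, 0.1, 165.8]
force: [0.4, 0.1, 0.2]
grip_width: 0.0868
grasp_force: 0.0
```

```bash
python3 - <<'E'
from h import *
st()
im=cam('scene')['img'][...,::-1][140:320,160:370]
cv2.imwrite('pics/e.png',cv2.resize(im,None,fx=3,fy=3,interpolation=cv2.INTER_CUBIC))
E
```

```text
t 7.55 tip tote [-0.0364  0.0746  0.0359] rot [1.8000e+02 1.1000e-01 1.6583e+02] F tote [0.4 0.2 0.2] grip 0.0868 0.0
```

View pics/e.png

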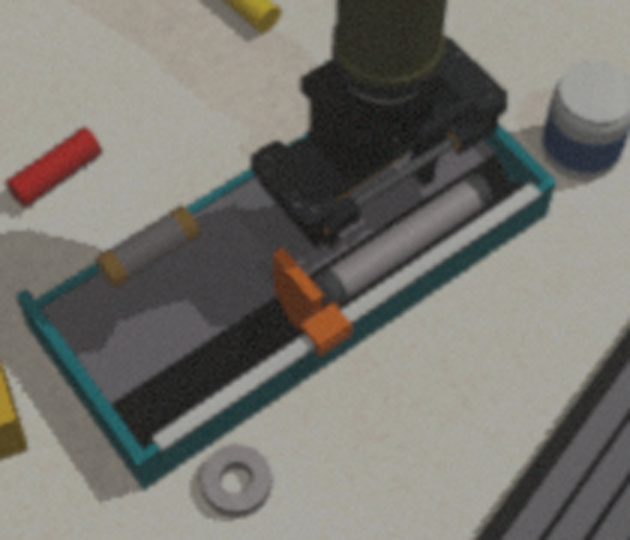

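The long axle lies in the vee (330–490, 285–185 in the crop), and the divider is on its -y side. Now the short axle.

```bash
python3 -c "
from h import *
go(-.148,-.093,.12)"
```

```text
xyz [ 11.12 -16.76  -8.44] twist [-0.    0.1   0.03]
```

Emit:
{"fn": "servo_tool", "kwargs": {"plan": [{"xyz":[0.5,0,-2],"twist":[0,0,0],"jaw":0.4},{"xyz":[2,0,-5],"twist":[0,0,0],"jaw":0.7},{"xyz":[4,-2,-8],"twist":[0,0,0],"jaw":0.7},{"xyz":[6,-5,-8.5],"twist":[0,0,0],"jaw":0.7},{"xyz":[8,-8,-8.5],"twist":[0,0,0],"jaw":0.7},{"xyz":[10,-11,-8.5],"twist":[0,0,0],"jaw":0.7},{"xyz":[11.1,-14,-8.5],"twist":[0,0,0],"jaw":0.7},{"xyz":[11.1,-16,-8.5],"twist":[0,0,0],"jaw":0.7},{"xyz":[11.1,-16.8,-8.5],"twist":[0,0,0],"jaw":0.7},{"xyz":[11.1,-16.8,-8.5],"twist":[0,0,0],"jaw":0.7}]}}

```text
time_s: 8.43
tool_pos: [0.4278, -0.0576, 0.3032]
tool_rot: [180.0, 0.1, 165.7]
force: [0.8, -0.3, 0.5]
grip_width: 0.0302
grasp_force: 0.0
```

```bash
python3 -c "
from h import *
st();go(-.148,-.093,.036)"
```

```text
t 8.43 tip tote [-0.1482 -0.0947  0.1212] rot [1.7996e+02 9.0000e-02 1.6566e+02] F tote [ 0.9 -0.1  0.5] grip 0.0302 0.0
xyz [-0.03  0.18  8.52] twist [ 0.04  0.09 -0.14]
```

Emit:
{"fn": "servo_tool", "kwargs": {"plan": [{"xyz":[0,0.1,3],"twist":[0,0,0],"jaw":0.7},{"xyz":[0,0.1,6],"twist":[0,0,0],"jaw":0.7},{"xyz":[0,0.1,8],"twist":[0,0,0],"jaw":0.7},{"xyz":[0,0.1,8.5],"twist":[0,0,0],"jaw":0.7},{"xyz":[0,0.1,8.5],"twist":[0,0,0],"jaw":0.7},{"xyz":[0,0.1,8.5],"twist":[0,0,0],"jaw":0.7}]}}

```text
time_s: 8.93
tool_pos: [0.4292, -0.0542, 0.2183]
tool_rot: [-180.0, 0.0, 165.9]
force: [0.1, 0.1, 0.3]
grip_width: 0.0265
grasp_force: 0.0
```

```bash
python3 -c "
from h import *
st()"
```

```text
t 8.93 tip tote [-0.1479 -0.0913  0.0363] rot [-1.8000e+02  4.0000e-02  1.6593e+02] F tote [0.1 0.1 0.3] grip 0.0265 0.0
```

Emit:
{"fn": "servo_tool", "kwargs": {"plan": [{"xyz":[-0.4,0,0],"twist":[0,0,0],"jaw":0.7},{"xyz":[-1,0,0],"twist":[0,0,0],"jaw":0.7},{"xyz":[-1.6,0,0],"twist":[0,0,0],"jaw":0.7},{"xyz":[-2.2,0,0],"twist":[0,0,0],"jaw":0.7},{"xyz":[-2.8,0,0],"twist":[0,0,0],"jaw":0.7},{"xyz":[-3.4,0,0],"twist":[0,0,0],"jaw":0.7},{"xyz":[-4,0,0],"twist":[0,0,0],"jaw":0.7},{"xyz":[-4.6,0,0],"twist":[0,0,0],"jaw":0.7},{"xyz":[-5.2,0,0],"twist":[0,0,0],"jaw":0.7},{"xyz":[-5.8,0,0],"twist":[0,0,0],"jaw":0.7}]}}

```text
time_s: 9.77
tool_pos: [0.4851, -0.0693, 0.2177]
tool_rot: [-180.0, -0.0, 165.9]
force: [-1.8, 0.5, 1.6]
grip_width: 0.0259
grasp_force: 0.8
```

Emit:
{"fn": "servo_tool", "kwargs": {"plan": [{"xyz":[-0.6,0,0],"twist":[0,0,0],"jaw":0.7},{"xyz":[-1.2,0,0],"twist":[0,0,0],"jaw":0.7},{"xyz":[-1.8,0,0],"twist":[0,0,0],"jaw":0.7},{"xyz":[-2.4,0,0],"twist":[0,0,0],"jaw":0.7},{"xyz":[-3,0,0],"twist":[0,0,0],"jaw":0.7},{"xyz":[-3.6,0,0],"twist":[0,0,0],"jaw":0.7},{"xyz":[-4.1,0,0],"twist":[0,0,0],"jaw":0.7},{"xyz":[-4.6,0,0],"twist":[0,0,0],"jaw":0.7},{"xyz":[-5,0,0],"twist":[0,0,0],"jaw":0.7},{"xyz":[-5.3,0,0],"twist":[0,0,0],"jaw":0.7}]}}

```text
time_s: 10.6
tool_pos: [0.5366, -0.0822, 0.2178]
tool_rot: [-180.0, 0.1, 165.9]
force: [-1.4, 0.2, -0.6]
grip_width: 0.0264
grasp_force: 0.0
```

```bash
python3 - <<'E'
from h import *
st(); go(0,-.03,.12)
c=cam('scene');im=c['img'][...,::-1]
hsv=cv2.cvtColor(im,cv2.COLOR_BGR2HSV)
m=cv2.inRange(hsv,(10,50,60),(24,200,255))
for q in cv2.findContours(m,0,2)[0]:
    x,y,w,h=cv2.boundingRect(q)
    if cv2.contourArea(q)>8 and 150<x<350 and 140<y<310:
        p=np.array([[x+w/2,y+h/2]]); X=ray(c,p,[.033])[0]
        print(p,cv2.contourArea(q),Ro.from_euler('z',YAW,degrees=True).inv().apply(X-np.r_[P0,0]).round(4))
E
```

```text
t 10.6 tip tote [-0.0367 -0.0921  0.0358] rot [-1.8000e+02  6.0000e-02  1.6586e+02] F tote [-1.4 -0.1 -0.6] grip 0.0264 0.0
xyz [-3.71  6.21 -8.41] twist [-0.    0.06  0.06]
[[225. 266.]] 86.0 [ 0.0007 -0.1234  0.033 ]
[[249.5 250.5]] 60.5 [ 0.0022 -0.0565  0.033 ]
[[264.5 242. ]] 370.0 [ 0.0053 -0.0157  0.033 ]
```

Both short-axle brass ends are at x≈0 in the trough (y −0.123, −0.057). Now regrip the divider.

Emit:
{"fn": "servo_tool", "kwargs": {"plan": [{"xyz":[0.5,0,-2],"twist":[0,0,0],"jaw":0.3},{"xyz":[0.5,0,-5],"twist":[0,0,0],"jaw":0.3},{"xyz":[0,0,-8],"twist":[0,0,0],"jaw":0.3},{"xyz":[-1,2,-8.5],"twist":[0,0,0],"jaw":0.3},{"xyz":[-2,4,-8.5],"twist":[0,0,0],"jaw":0.3},{"xyz":[-3,5.8,-8.5],"twist":[0,0,0],"jaw":0.3},{"xyz":[-3.5,6.2,-8.5],"twist":[0,0,0],"jaw":0.3},{"xyz":[-3.5,6.2,-8.5],"twist":[0,0,0],"jaw":0.3}]}}

```text
time_s: 11.32
tool_pos: [0.5858, -0.0291, 0.3025]
tool_rot: [-180.0, 0.0, 166.0]
force: [-0.6, -0.5, -0.0]
grip_width: 0.0598
grasp_force: 0.0
```

```bash
python3 -c "
from h import *
st();go(-.002,-.03,.064)"
```

```text
t 11.32 tip tote [-0.0022 -0.0286  0.1205] rot [-1.7999e+02  2.0000e-02  1.6603e+02] F tote [-0.5 -0.6 -0. ] grip 0.0598 0.0
xyz [-0.03 -0.14  5.65] twist [-0.01  0.02  0.23]
```

Emit:
{"fn": "servo_tool", "kwargs": {"plan": [{"xyz":[0,-0.1,2],"twist":[0,0,0],"jaw":0.3},{"xyz":[0,-0.1,4],"twist":[0,0,0],"jaw":0.3},{"xyz":[0,-0.1,5.3],"twist":[0,0,0],"jaw":0.5},{"xyz":[0,-0.1,5.6],"twist":[0,0,0],"jaw":0.8},{"xyz":[0,-0.1,5.6],"twist":[0,0,0],"jaw":1},{"xyz":[0,-0.1,5.6],"twist":[0,0,0],"jaw":1},{"xyz":[0,-0.1,5.6],"twist":[0,0,0],"jaw":1},{"xyz":[0,-0.1,5.6],"twist":[0,0,0],"jaw":1},{"xyz":[0,-0.1,5.6],"twist":[0,0,0],"jaw":1},{"xyz":[0,-0.1,5.6],"twist":[0,0,0],"jaw":1}], "newtons": 30}}

```text
time_s: 12.15
tool_pos: [0.5849, -0.0314, 0.2474]
tool_rot: [180.0, 0.1, 165.9]
force: [-0.7, 1.2, -0.4]
grip_width: 0.0156
grasp_force: 0.0
```

Emit:
{"fn": "servo_tool", "kwargs": {"plan": [{"xyz":[0,0,0],"twist":[0,0,0],"jaw":1},{"xyz":[0,0,0],"twist":[0,0,0],"jaw":1},{"xyz":[0,0,0],"twist":[0,0,0],"jaw":1}], "newtons": 30}}

```text
time_s: 12.4
tool_pos: [0.585, -0.0311, 0.2473]
tool_rot: [180.0, 0.0, 165.9]
force: [-0.5, 1.2, 3.1]
grip_width: 0.0099
grasp_force: 30.0
```

```bash
python3 -c "
from h import *
st()"
```

```text
t 12.4 tip tote [-0.0024 -0.0306  0.0653] rot [1.7995e+02 4.0000e-02 1.6587e+02] F tote [-0.8  1.   3.1] grip 0.0099 30.0
```

Emit:
{"fn": "servo_tool", "kwargs": {"plan": [{"xyz":[0,0.4,0],"twist":[0,0,0],"jaw":1},{"xyz":[0,1,0],"twist":[0,0,0],"jaw":1},{"xyz":[0,1.6,0],"twist":[0,0,0],"jaw":1},{"xyz":[0,2.2,0],"twist":[0,0,0],"jaw":1},{"xyz":[0,2.8,0],"twist":[0,0,0],"jaw":1},{"xyz":[0,3.4,0],"twist":[0,0,0],"jaw":1},{"xyz":[0,4,0],"twist":[0,0,0],"jaw":1},{"xyz":[0,4.4,0],"twist":[0,0,0],"jaw":1},{"xyz":[0,4.6,0],"twist":[0,0,0],"jaw":1},{"xyz":[0,4.6,0],"twist":[0,0,0],"jaw":1}]}}

```text
time_s: 13.23
tool_pos: [0.5961, 0.0122, 0.2473]
tool_rot: [-179.9, 0.0, 165.8]
force: [-3.0, -4.5, 5.0]
grip_width: 0.0098
grasp_force: 30.0
```

```bash
python3 -c "
from h import *
st()"
```

```text
t 13.23 tip tote [-0.0023  0.0136  0.0653] rot [-1.7987e+02  3.0000e-02  1.6583e+02] F tote [-1.8 -5.1  5. ] grip 0.0098 30.0
```

Emit:
{"fn": "servo_tool", "kwargs": {"plan": [{"xyz":[0,0.2,0],"twist":[0,0,0],"jaw":1},{"xyz":[0,0.4,0],"twist":[0,0,0],"jaw":1},{"xyz":[0,0.5,0],"twist":[0,0,0],"jaw":1},{"xyz":[0,0.6,0],"twist":[0,0,0],"jaw":1},{"xyz":[0,0.6,0],"twist":[0,0,0],"jaw":1}]}}

```text
time_s: 13.65
tool_pos: [0.5974, 0.0173, 0.2472]
tool_rot: [-179.8, 0.0, 165.8]
force: [-3.3, -6.1, 6.5]
grip_width: 0.0095
grasp_force: 30.0
```

```bash
python3 -c "
from h import *
st()"
```

```text
t 13.65 tip tote [-0.0023  0.0188  0.0652] rot [-1.7983e+02  2.0000e-02  1.6580e+02] F tote [-1.7 -6.7  6.5] grip 0.0095 30.0
```

Emit:
{"fn": "servo_tool", "kwargs": {"plan": [{"xyz":[0,0.1,0],"twist":[0,0,0],"jaw":1},{"xyz":[0,0.2,0],"twist":[0,0,0],"jaw":1},{"xyz":[0,0.2,0],"twist":[0,0,0],"jaw":1}]}}

```text
time_s: 13.9
tool_pos: [0.5979, 0.0192, 0.2472]
tool_rot: [-179.8, 0.0, 165.8]
force: [-2.8, -5.0, 6.3]
grip_width: 0.01
grasp_force: 30.0
```

Emit:
{"fn": "servo_tool", "kwargs": {"plan": [{"xyz":[0,0.1,0],"twist":[0,0,0],"jaw":1},{"xyz":[0,0.2,0],"twist":[0,0,0],"jaw":1},{"xyz":[0,0.2,0],"twist":[0,0,0],"jaw":1}]}}

```text
time_s: 14.15
tool_pos: [0.5984, 0.0211, 0.2472]
tool_rot: [-179.8, 0.0, 165.8]
force: [-3.2, -5.0, 7.2]
grip_width: 0.0099
grasp_force: 30.0
```

```bash
python3 -c "
from h import *
st()"
```

```text
t 14.15 tip tote [-0.0023  0.0227  0.0652] rot [-1.7983e+02  2.0000e-02  1.6579e+02] F tote [-1.9 -5.7  7.2] grip 0.0099 30.0
```

Emit:
{"fn": "servo_tool", "kwargs": {"plan": [{"xyz":[0,0.1,0],"twist":[0,0,0],"jaw":1},{"xyz":[0,0.2,0],"twist":[0,0,0],"jaw":1},{"xyz":[0,0.2,0],"twist":[0,0,0],"jaw":1}]}}

```text
time_s: 14.4
tool_pos: [0.5989, 0.023, 0.2473]
tool_rot: [-179.8, 0.0, 165.8]
force: [-2.3, -5.5, 6.5]
grip_width: 0.01
grasp_force: 30.0
```

Emit:
{"fn": "servo_tool", "kwargs": {"plan": [{"xyz":[0,0.1,0],"twist":[0,0,0],"jaw":1},{"xyz":[0,0.1,0],"twist":[0,0,0],"jaw":1}]}}

```text
time_s: 14.57
tool_pos: [0.599, 0.0232, 0.2472]
tool_rot: [-179.8, 0.0, 165.8]
force: [-2.7, -7.8, 8.1]
grip_width: 0.0098
grasp_force: 30.0
```

Emit:
{"fn": "servo_tool", "kwargs": {"plan": [{"xyz":[0,0.1,0],"twist":[0,0,0],"jaw":1},{"xyz":[0,0.1,0],"twist":[0,0,0],"jaw":1}]}}

```text
time_s: 14.73
tool_pos: [0.5991, 0.0234, 0.2472]
tool_rot: [-179.7, -0.0, 165.7]
force: [-4.7, -9.2, 8.2]
grip_width: 0.01
grasp_force: 30.0
```

Emit:
{"fn": "servo_tool", "kwargs": {"plan": [{"xyz":[0,0.1,0],"twist":[0,0,0],"jaw":1},{"xyz":[0,0.2,0],"twist":[0,0,0],"jaw":1},{"xyz":[0,0.2,0],"twist":[0,0,0],"jaw":1}]}}

```text
time_s: 14.98
tool_pos: [0.5993, 0.0238, 0.2472]
tool_rot: [-179.6, -0.0, 165.7]
force: [-5.9, -12.2, 9.4]
grip_width: 0.0095
grasp_force: 30.1
```

Emit:
{"fn": "servo_tool", "kwargs": {"plan": [{"xyz":[0,0.1,0],"twist":[0,0,0],"jaw":1},{"xyz":[0,0.2,0],"twist":[0,0,0],"jaw":1},{"xyz":[0,0.2,0],"twist":[0,0,0],"jaw":1}]}}

```text
time_s: 15.23
tool_pos: [0.5995, 0.0242, 0.2472]
tool_rot: [-179.4, -0.1, 165.6]
force: [-6.6, -14.0, 9.5]
grip_width: 0.0097
grasp_force: 30.1
```

```bash
python3 -c "
from h import *
st()"
```

```text
t 15.23 tip tote [-0.0023  0.0247  0.0652] rot [-1.7943e+02 -7.0000e-02  1.6561e+02] F tote [ -3.  -15.2   9.5] grip 0.0097 30.1
```

Emit:
{"fn": "servo_tool", "kwargs": {"plan": [{"xyz":[0,0.1,0],"twist":[0,0,0],"jaw":1},{"xyz":[0,0.2,0],"twist":[0,0,0],"jaw":1},{"xyz":[0,0.2,0],"twist":[0,0,0],"jaw":1},{"xyz":[0,0.2,0],"twist":[0,0,0],"jaw":1},{"xyz":[0,0.2,0],"twist":[0,0,0],"jaw":1}]}}

```text
time_s: 15.65
tool_pos: [0.5997, 0.0245, 0.2472]
tool_rot: [-179.3, -0.1, 165.5]
force: [-8.3, -17.9, 11.8]
grip_width: 0.0096
grasp_force: 30.1
```

```bash
python3 -c "
from h import *
st()"
```

```text
t 15.65 tip tote [-0.0023  0.0247  0.0652] rot [-1.7932e+02 -1.0000e-01  1.6553e+02] F tote [ -3.7 -19.4  11.8] grip 0.0096 30.1
```

Emit:
{"fn": "servo_tool", "kwargs": {"plan": [{"xyz":[0,-0.3,0],"twist":[0,0,0],"jaw":1},{"xyz":[0,-0.6,0],"twist":[0,0,0],"jaw":1},{"xyz":[0,-0.8,0],"twist":[0,0,0],"jaw":1},{"xyz":[0,-0.8,0],"twist":[0,0,0],"jaw":1}]}}

```text
time_s: 15.98
tool_pos: [0.5988, 0.0229, 0.2472]
tool_rot: [-179.9, 0.0, 165.8]
force: [-3.6, -5.9, 7.1]
grip_width: 0.0099
grasp_force: 30.0
```

```bash
python3 -c "
from h import *
st()"
```

```text
t 15.98 tip tote [-0.0023  0.0246  0.0652] rot [-1.7986e+02  3.0000e-02  1.6577e+02] F tote [-2.1 -6.6  7.1] grip 0.0099 30.0
```

Emit:
{"fn": "servo_tool", "kwargs": {"plan": [{"xyz":[0,-0.1,0],"twist":[0,0,0],"jaw":0.5},{"xyz":[0,-0.1,0],"twist":[0,0,0],"jaw":0.5},{"xyz":[0,-0.1,0],"twist":[0,0,0],"jaw":0.5},{"xyz":[0,-0.1,0],"twist":[0,0,0],"jaw":0.5},{"xyz":[0,-0.1,-1.5],"twist":[0,0,0],"jaw":0.5},{"xyz":[0,-0.1,-4],"twist":[0,0,0],"jaw":0.5},{"xyz":[0,0,-7],"twist":[0,0,0],"jaw":0.5},{"xyz":[2,3,-9],"twist":[0,0,0],"jaw":0.5},{"xyz":[4.5,6,-11],"twist":[0,0,0],"jaw":0.5},{"xyz":[7,9,-12],"twist":[0,0,0],"jaw":0.5}]}}

```text
time_s: 16.82
tool_pos: [0.5535, 0.1291, 0.369]
tool_rot: [179.9, 0.2, 165.7]
force: [0.6, 0.2, -0.1]
grip_width: 0.0435
grasp_force: 0.0
```

Emit:
{"fn": "servo_tool", "kwargs": {"plan": [{"xyz":[3,3,0],"twist":[0,0,0],"jaw":0.5},{"xyz":[5.5,6,0],"twist":[0,0,0],"jaw":0.5},{"xyz":[8,9,0],"twist":[0,0,0],"jaw":0.5},{"xyz":[10,12,0],"twist":[0,0,0],"jaw":0.5},{"xyz":[12,15,0],"twist":[0,0,0],"jaw":0.5},{"xyz":[12,18,0],"twist":[0,0,0],"jaw":0.5},{"xyz":[12,20,0],"twist":[0,0,0],"jaw":0.5},{"xyz":[12,20,0],"twist":[0,0,0],"jaw":0.5}]}}

```text
time_s: 17.48
tool_pos: [0.484, 0.3575, 0.3659]
tool_rot: [179.9, -0.1, 166.3]
force: [-0.5, 0.9, -0.6]
grip_width: 0.0437
grasp_force: 0.0
```

```bash
python3 - <<'E'
from h import *
st(); o=[]
for n,(x0,y0) in dict(top=(180,80),scene=(160,140)).items():
    im=cam(n)['img'][...,::-1]; o.append(cv2.resize(im[y0:y0+180,x0:x0+200],None,fx=2,fy=2,interpolation=cv2.INTER_CUBIC))
cv2.imwrite('pics/f.png',np.hstack(o))
E
```

```text
t 17.48 tip tote [-0.196   0.3217  0.1839] rot [ 1.7986e+02 -7.0000e-02  1.6630e+02] F tote [-0.8  0.8 -0.6] grip 0.0437 0.0
```

View pics/f.png

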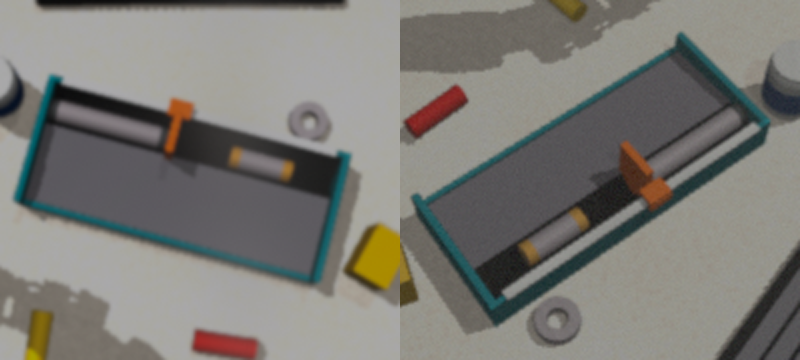

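The picture shows the long axle home between the left wall and the divider (top crop 55–165, 105–135). The short axle lies in the other bay (230–293, 157–172), and the bystanders are where they were.

```bash
python3 -c "
from cell import env
print(env.sign_off())"
```

```text
the job is handed in; nothing more can be done
None
```

The job is handed in, with no verdict shown: I pressed the long axle against its end wall with the divider at about 19 N by the wrist reading, it sits snug there, the short axle lies in the other bay, and the last picture shows the bystanders where they were.

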